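# Load the cigar tube on the swing tray and swing it home

## Task

Take the aluminium cigar tube off the turntable, lower it centred onto the two V rests of the walnut swing tray and let it settle there before you let go. Then push the brass plate at the tray's free end to swing the loaded tray round on its pivot and in under the glass shelf until the sprung green buffer pad behind it is pressed in firmly, by feel: about 8 N, never more than 20 N. Draw the tool away so that the tray stays resting against the pad with the tube in its rests; do not bump the display stand or disturb the other goods.

Things in the scene. Friction and masses are not known exactly. Their poses are not given: they have to be found in the camera images.
- tube_center (a point): Centre of the aluminium cigar tube: cylinder 110 mm long, 26 mm diameter, about 0.12 kg, x along its length, either end may lead. It lies in two V rests on the turntable, 72 mm apart, its centre 58 mm above the counter; a clear 56 mm between the rests is left for the fingers.
- turntable: Fixed round mahogany turntable on a brass foot (its bearing is locked), 300 mm diameter, top 28 mm above the counter. Origin under its centre on the counter. At the start the tube lies along its x axis, centre at its y = +58 mm.
- tray: Loose walnut tray 225 x 60 x 12 mm, about 0.4 kg, flat on the counter. Origin: underside, on the pivot hole's axis; a capped post of the stand holds it there, 1 mm play. x runs to the free end (x = 205), y = +30 is the pushed front edge, y = -30 the back. It drags with friction (1 to 3 N at the plate) and stays put. At first it sticks out to the robot; pushed, it turns clockwise from above.
- tray_seat (a point): Where the tube's centre lies when seated: 42 mm above the counter, tray x = 130, y = 0; axes as the tray, tube along x. The two V rests stand 36 mm either side of it along the tray (16 mm thick, 46 mm wide, tops 41 mm above the counter), a clear 56 mm between them for the fingers.
- push_plate (a point): Middle of the outer (+y) face of the upright brass push plate on the tray's front edge near the free end: tray x = 155 to 205, face at y = 34, from the counter up to 40 mm. Axes as the tray.
- stand: Fixed stand. Origin: on the counter at the pivot post. +x goes in under the glass shelf, y along its front edge. Shelf: underside 129 mm, top 143 mm up, front edge x = -55, y -90 to 290, open in front; jars on it to 231 mm. Tray home: its x is along stand +y within 7 degrees, plate 10 to 45 mm behind the shelf edge, so the tool must slant in 40 to 45 degrees from vertical, body leaning out to -x.
- buffer: Brass bracket fixed under the shelf. Origin: on the counter at stand x = 115, y = 170. Facing -x it carries a green pad, 36 mm wide, 6 to 34 mm up, that meets the tray's back edge. Unpressed, the pad's face is somewhere from stand x = 22 to 40 mm: set differently each time and not reported, to be felt. Spring 1.5 N per mm, 16 mm travel, then a hard stop.
- ashtray: Heavy green glass bowl, 90 across, 36 high, loose on the turntable about 130 mm to the -y side of the tube (turntable axes). Origin under its centre.
- snuff_box: Brown snuff box 77 x 46 x 25, loose on the turntable about 80 mm to the -y side of the tube (turntable axes). Origin under its centre.
- match_safe: Silvered tin match safe 60 x 38 x 14, loose on the turntable. Origin under its centre.
- pipe: Briar pipe, bowl 40 across and 42 high, stem black, 145 long overall, lying loose on the counter to the robot's left. Origin under the bowl; stem along its +x.
- tobacco_jar: Amber glass jar with a brass lid, 90 across, 120 high, loose to the left of the robot. Origin under its centre.
Things that resemble listed ones, but are neither listed nor needed, are in the scene too. Leave any pink look-alike of the tray alone. Of the things like the part that bears tube_center, leave any that is black; of the rest the smaller one is meant.

How it is judged:
By the outcome, as a careful person would: the job done as asked, in the order asked, and still so for the second after the job is handed in, with the robot touching nothing.
It also fails if it takes over 72 s, if anything falls off the work surface, if the arm or the gripper's body presses on something with over 40 N, if the wrist force passes 120 N, or if a joint passes its speed limit or range.

## Robot

A 6-joint arm with a two-finger parallel gripper is mounted at the origin on the work surface. World frame = base frame: x ahead of the robot, y to its left, z up, the work surface at z = 0. Lengths are in mm, angles in rad, forces in N, time in s.
With the tool pointing down it reaches from about 275 to 1000 mm from the base axis. Payload 8.4 kg.
Tool frame: the origin (TCP) lies midway between the tips of the shut fingers; the grasp point (between the pads) lies 19 mm behind it; z points along the fingers, y is the line along which they close (so a half turn about z gives the same grasp; the last joint's range is limited). The gripper opens to 85 mm and grips with 20 to 120 N. Pads are 22 mm wide; open, the fingers measure 114 mm over their backs; the gripper's body (76 mm by 85 mm) begins 54 mm behind the grasp point. The pads swing forward as they close: fully open they stand 13 mm farther back than shut.
Start: joints at [-1.24, 0.353, 1.633, -0, 1.155, -0.002], TCP at [204.18, -590.71, 231.281] pointing down, gripper open.
Joint ranges: [-2.63, 2.63], [-0.92, 2.1], [0.06, 2.66], [-1.3, 4.44], [0, 2.69], [-3.02, 3.02]. Speed limits (rad/s): [2.22, 2.22, 2.79, 3.14, 3.14, 3.14].

## Interface

Orientations are given as [roll, pitch, yaw] about the fixed x, y, z axes, in that order (R = Rz(yaw) Ry(pitch) Rx(roll)).
In Python, from rig import r gives the robot as it stands.
- The arm moves only by the shell command python3 -m inch 'ROWS' [OPENING] [FORCE]. ROWS is JSON, a list that holds one entry, the list of rows, each a list of 6 numbers: the shift along the tool's x, y, z scaled (see below), then the turn, a rotation vector about the tool's x, y, z scaled (see below). In form: [[[tx, ty, tz, wx, wy, wz], ...]]. A call has 1 to 8 rows; each row is the pose to reach, as a shift and turn from the pose commanded when the call began, along the tool's axes at that moment, turning the shorter way round; what a row does not reach only later rows make up. The controller multiplies each number of a shift by 20 cm and each number of a turn by pi rad. A row lasts 1/12 s, in which the tool goes at most 41.7 mm and 7.16 degrees, less where a joint would pass 70% of its speed; a pose out of reach is approached as far as the arm can. A call with a number of a shift or a turn outside -1 to 1 is refused whole. A call with a gripper value outside its range is refused whole. OPENING is the gripper's target within -1 to 1 (fully open at 1, half-way at 0, shut at -1), set as the call begins (- or left out, the last holds). The fingers move at their own pace and stop on an object; FORCE is the grip in N (left out, the last holds). Time passes only in rows, so rows that repeat a pose let the fingers close. It gives the time, the measured TCP pose, the force, the opening and the grip force at its end, in the units of the state.
- r.sense(): the state, without advancing time (a new reading comes with each control period).
- r.grab_frame(name): name is "scene" or "top"; returns the picture (384x512x3 uint8, red, green, blue); there is no depth.
- r.camera_info(name): a dict with "K" (3x3 intrinsics, pixels), "distortion" ([k1, k2, p1, p2, k3] as OpenCV has them; the pictures are not rectified), "rvec" (rotation vector, rad) and "tvec" (3), from world to camera coordinates, as OpenCV has them. Camera axes: x right, y down, z forward; pixel columns grow to the right and rows downward; lengths in mm; the calibration is good to about 2 mm. A picture is of the moment at which its call begins. camera_info takes no time and is no camera call.
- r.sign_off(): hands the job in; it is judged then, once.
The state is a dict: "clock": time; "qpos": joint angles; "qvel": joint speeds; "joint_efforts": joint torques, N m; "eef_pos": TCP position; "tcp_rot": TCP orientation; "contact_force": force on the tool from outside, world axes, zero at the start; "wrist_torque": the same for the moment, N m; "opening": opening from 0.0 (shut) to 1.0 (fully open); "grasp_force": force on a finger pad.
Only numpy, scipy, OpenCV 4.12 (cv2) and the standard library are available. Lean on these libraries where they do the work, as an engineer would, in place of code of your own. Each camera call takes 0.05 s, during which the arm holds its last target. There are 200 camera calls.

## Working session

There is one attempt and no reset: what is moved stays moved. The work goes in short steps, Python scripts to look and compute and a shell command to move; the robot and the scene stay as the last step left them, time stands still between calls to the robot, and variables do not carry over. Pictures are saved under pics/ and viewed, at most 11 in all, crops included, and the job is handed in when it is done.

```bash
ls; mkdir -p pics
python3 - <<'E'
from rig import r
import cv2
for n in("scene","top"):
    f=r.grab_frame(n); cv2.imwrite(f"pics/{n}0.png",cv2.resize(f[:,:,::-1],(800,600),interpolation=cv2.INTER_CUBIC))
    print(n,r.camera_info(n))
print(r.sense())
E
```

```text
pics
scene {'K': array([[352.59448186,   0.        , 254.57623082],
       [  0.        , 352.59448186, 193.03294245],
       [  0.        ,   0.        ,   1.        ]]), 'distortion': array([-0.10515449,  0.        ,  0.        ,  0.        ,  0.        ]), 'rvec': array([ 1.18744086,  2.4793208 , -0.81784176]), 'tvec': array([ 287.77437198, -264.79609038, 1493.80587791])}
top {'K': array([[440.37592593,   0.        , 258.29114122],
       [  0.        , 440.37592593, 190.82495838],
       [  0.        ,   0.        ,   1.        ]]), 'distortion': array([-0.02760405,  0.        ,  0.        ,  0.        ,  0.        ]), 'rvec': array([ 2.17589934, -2.21044116,  0.08444591]), 'tvec': array([  21.8953227 ,  498.35881873, 1274.01591929])}
{'clock': 0.1, 'qpos': array([-1.24040489e+00,  3.53590270e-01,  1.63403304e+00,  3.05376940e-05,
        1.15519979e+00, -2.38605064e-03]), 'qvel': array([-0.00155151, -0.00169385, -0.00095961, -0.00297745, -0.00031592,
        0.00067045]), 'joint_efforts': array([-2.52651298e-04, -6.06356335e+01, -3.42817748e+01, -8.55140888e-05,
        3.77841963e-03,  2.43363968e-05]), 'eef_pos': array([ 204.05195977, -590.31584672,  230.64108269]), 'tcp_rot': array([-3.14036228e+00, -3.08588201e-05,  3.32765121e-01]), 'contact_force': array([ 0.86085263, -0.26635599, -0.20453779]), 'wrist_torque': array([ 0.00776694, -0.03900998, -0.02020831]), 'grasp_force': 0.0, 'opening': 1.0022086934186707}
```

View pics/scene0.png

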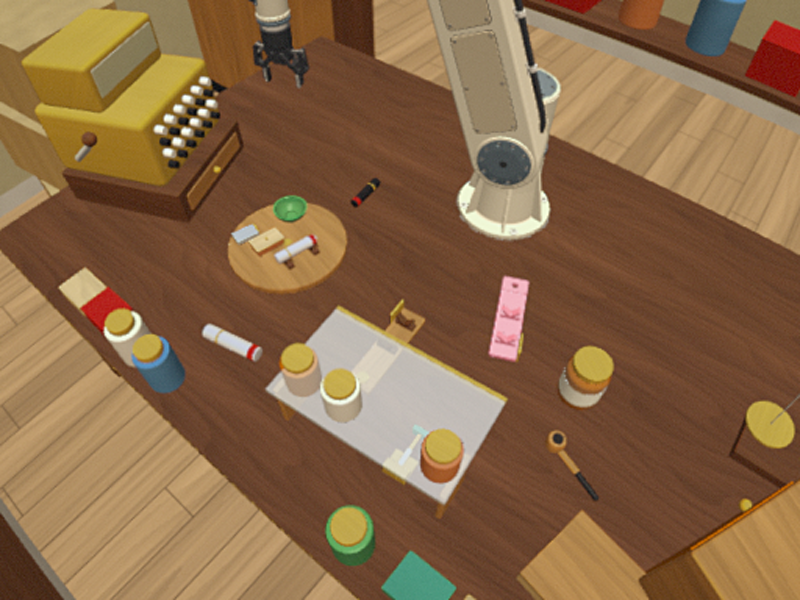

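View pics/top0.png

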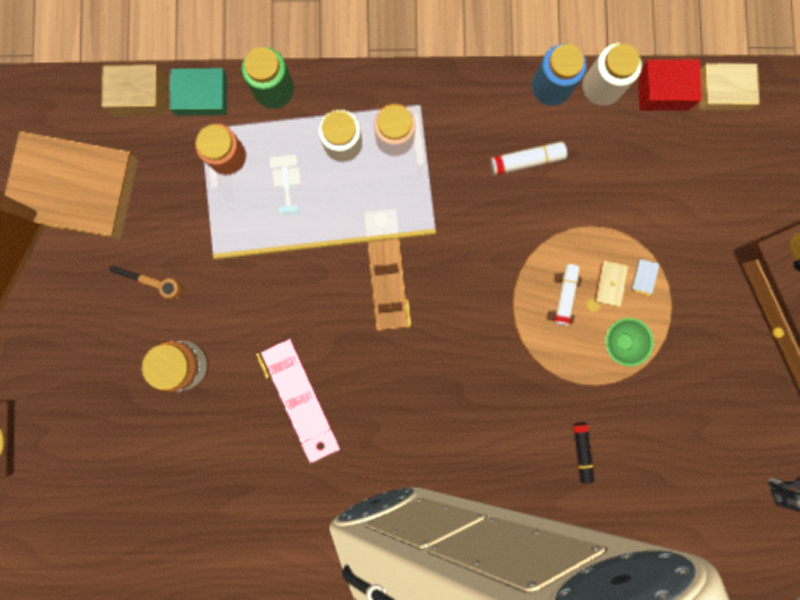

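The only white tube in rests is the one on the turntable at (568,295). Its look-alikes are the larger loose tube on the counter at (530,158) and the black one at (584,453). The tray is the walnut one at (390,285), with its plate at (408,313); the pink one at (300,400) is the look-alike. I'll check both choices in one close crop.

```bash
cat > h.py <<'E'
import numpy as np,cv2
from rig import r
from scipy.spatial.transform import Rotation as R
def ray(n,px):
    c=r.camera_info(n); q=cv2.undistortPoints(np.array([[px]],float),c["K"],c["distortion"])[0,0]
    M=cv2.Rodrigues(c["rvec"])[0]; return -M.T@c["tvec"], M.T@np.array([q[0],q[1],1])
def at(n,px,z):
    o,d=ray(n,px); return o+d*(z-o[2])/d[2]
def proj(n,p):
    c=r.camera_info(n); return cv2.projectPoints(np.array(p,float).reshape(-1,1,3),c["rvec"],c["tvec"],c["K"],c["distortion"])[0][:,0]
def crop(n,boxes,s,fn):
    f=r.grab_frame(n)[:,:,::-1]
    cv2.imwrite(fn,np.hstack([cv2.resize(f[y:y+h,x:x+w],None,fx=s,fy=s,interpolation=cv2.INTER_CUBIC) for x,y,w,h in boxes]))
def pose():
    s=r.sense(); return np.array(s["eef_pos"]),R.from_euler("xyz",s["tcp_rot"])
def cmd(p,rot):
    "shift/turn units from current measured pose to target"
    p0,R0=pose(); return np.round(R0.inv().apply(np.array(p)-p0)/200,4), np.round((R0.inv()*rot).as_rotvec()/np.pi,4)
E
python3 - <<'E'
from h import *
crop("top",[(225,140,50,75),(338,155,50,75)],8,"pics/c1.png")
for p,z in[((214,256),136),((435,233),136),((421,107),143)]:
    print(at("top",(np.array(p)+.5)*.64-.5,z))
E
```

```text
[568.33674514 338.28378971 136.        ]
[602.27675628 -39.71221835 136.        ]
[821.08333955 -19.4071065  143.        ]
```

View pics/c1.png

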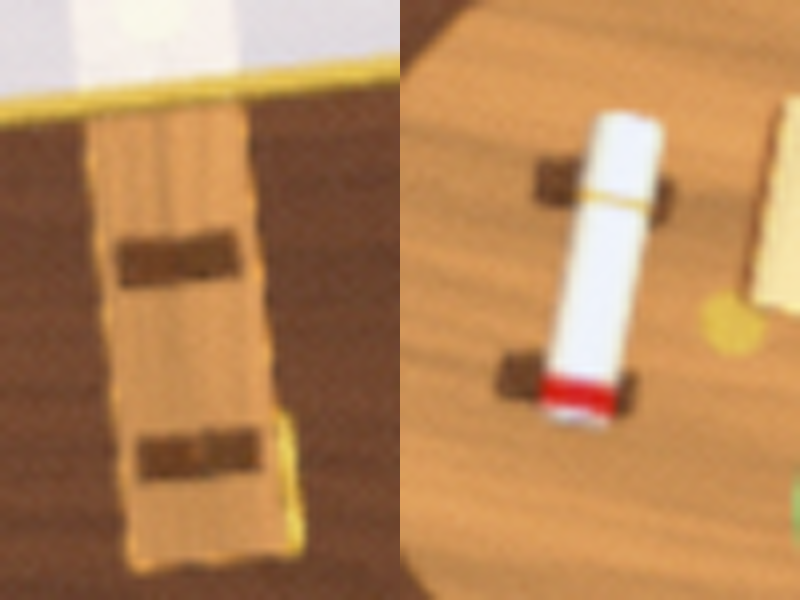

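The crop shows the tube in its rests, with end centres at about (630,113) and (578,422). The tray's rest centres are at (180,258) and (200,455), and the plate is at the tray's right edge, from (288,412) to (302,552).

Run:
```python
from h import *
P=lambda x,y,x0,y0:((x+.5)/8-.5+x0,(y+.5)/8-.5+y0)
T=lambda x,y,z:at("top",P(x,y,225,140),z)
U=lambda x,y,z:at("top",P(x-400,y,338,155),z)
a,b=U(630,113,58),U(578,422,58)
print("tube",(a+b)/2,np.linalg.norm(a-b),np.degrees(np.arctan2(*(a-b)[1::-1])), "camera",ray("top",(256,192))[0])
a,b=T(180,258,39),T(200,455,39)
print("rests",(a+b)/2,np.linalg.norm(a-b),np.degrees(np.arctan2(*(b-a)[1::-1])),a,b)
print("end",T(135,568,12),T(283,555,12),"plate",T(288,412,40),T(302,552,40))
fl=at("top",(np.array((214,256))+.5)*.64-.5,136);fr=at("top",(np.array((435,233))+.5)*.64-.5,136)
y=(fl-fr)/np.linalg.norm(fl-fr);x=np.array([y[1],-y[0],0]);piv=fr+90*y+55*x;piv[2]=0
d=(b-a)/np.linalg.norm(b-a);print("stand y",y,np.degrees(np.arctan2(x[1],x[0])),"pivot",piv,"pivot from tray",(a+b)/2-130*d)
```

```text
tube [ 499.53370158 -284.03339167   58.        ] 112.18369793694136 -11.382400614792111 camera [ 413.80936419   29.01780565 1303.79341041]
rests [516.9974108   42.74699064  39.        ] 71.53582889076061 -175.0583802778856 [552.63237542  45.82806193  39.        ] [481.36244618  39.66591935  39.        ]
end [441.7308554   64.31101853  12.        ] [445.63359482  10.02333751  12.        ] plate [496.29682234   7.79776252  40.        ] [445.91104457   3.60380148  40.        ]
stand y [-0.08942956  0.99599315  0.        ] 5.130791242263333 pivot [649.00771862  54.84579113   0.        ] pivot from tray [646.51419903  53.94527474  39.        ]
```

Run:
```python
from h import *
g=R.from_euler("xyz",[np.pi,0,np.radians(-11.4)])
print(cmd([499.5,-284,140],g)); print(proj("scene",[[499.5,-284,58]]))
```

```text
(array([ 1.8965, -0.9645,  0.4547]), array([-4.000e-04,  1.000e-04,  1.693e-01]))
[[189.09573699 158.47177444]]
```

```bash
python3 -m inch '[[[0.95,-0.48,0.1,0,0,0],[0.95,-0.48,0.1,0,0,0],[0.95,-0.48,0.1,0,0,0],[0.95,-0.48,0.1,0,0,0],[0.95,-0.48,0.1,0,0,0],[0.95,-0.48,0.1,0,0,0],[0.95,-0.48,0.1,0,0,0],[0.95,-0.48,0.1,0,0,0]]]' 0.18 40
python3 -m inch '[[[0.9465,-0.4845,0.3547,0,0,0.1693],[0.9465,-0.4845,0.3547,0,0,0.1693],[0.9465,-0.4845,0.3547,0,0,0.1693],[0.9465,-0.4845,0.3547,0,0,0.1693],[0.9465,-0.4845,0.3547,0,0,0.1693],[0.9465,-0.4845,0.3547,0,0,0.1693],[0.9465,-0.4845,0.3547,0,0,0.1693],[0.9465,-0.4845,0.3547,0,0,0.1693]]]'
python3 - <<'E'
from h import *
g=R.from_euler("xyz",[np.pi,0,np.radians(-11.4)])
print(pose()[0]); print(cmd([499.5,-284,37],g)); print(r.sense()["contact_force"])
crop("scene",[(140,100,100,75)],8,"pics/c2.png")
E
```

```text
clock: 0.82
eef_pos: [352.5, -437.9, 211.3]
tcp_rot: [3.141, 0.0, 0.334]
contact_force: [-0.0, -0.7, -0.4]
opening: 0.591
grasp_force: 0.0
clock: 1.48
eef_pos: [499.5, -285.0, 139.8]
tcp_rot: [3.141, 0.001, -0.198]
contact_force: [-0.5, -0.4, -0.1]
opening: 0.587
grasp_force: 0.0
[ 499.54341603 -284.96584133  139.75050834]
(array([-0.0006, -0.0047,  0.5138]), array([0.    , 0.0004, 0.0003]))
[-0.54398178 -0.41250085 -0.08532585]
```

View pics/c2.png

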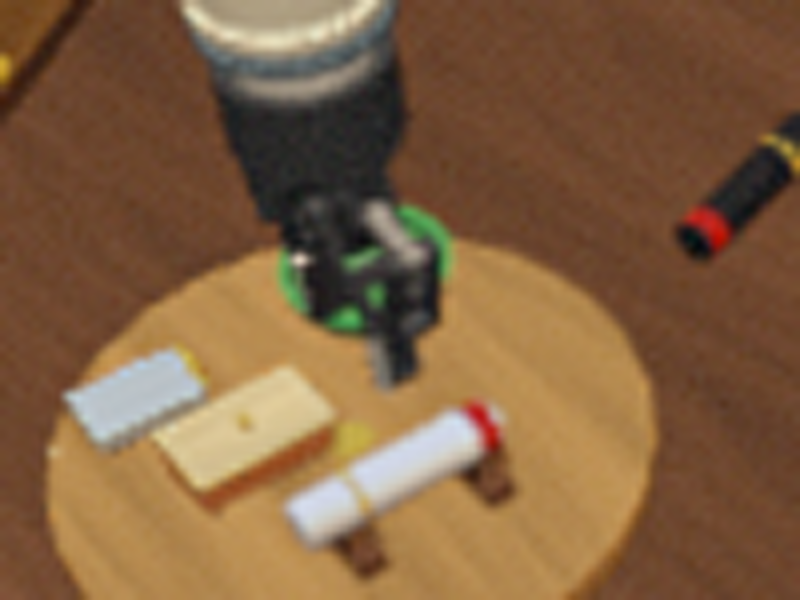

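The picture shows the gripper above the tube, with the tube at about (390,475). The gap is clear of the snuff box, so I'll go down and grip.

```bash
python3 -m inch '[[[0,-0.002,0.13,0,0,0],[0,-0.002,0.26,0,0,0],[0,-0.002,0.36,0,0,0],[0,-0.002,0.43,0,0,0],[0,-0.002,0.48,0,0,0],[0,-0.002,0.51,0,0,0],[0,-0.002,0.51,0,0,0],[0,-0.002,0.51,0,0,0]]]' 0.18
python3 -m inch '[[[0,0,0,0,0,0],[0,0,0,0,0,0],[0,0,0,0,0,0],[0,0,0,0,0,0],[0,0,0,0,0,0],[0,0,0,0,0,0],[0,0,0,0,0,0],[0,0,0,0,0,0]]]' -1 40
```

```text
clock: 2.2
eef_pos: [499.7, -285.0, 38.9]
tcp_rot: [3.141, -0.001, -0.2]
contact_force: [-0.2, -0.2, 0.6]
opening: 0.589
grasp_force: 0.0
clock: 2.87
eef_pos: [500.5, -283.7, 39.5]
tcp_rot: [-3.141, -0.001, -0.199]
contact_force: [0.0, 3.7, 4.2]
opening: 0.293
grasp_force: 38.9
```

```bash
python3 -m inch '[[[0,0,-0.03,0,0,0],[0,0,-0.08,0,0,0],[0,0,-0.16,0,0,0],[0,0,-0.26,0,0,0],[0,0,-0.36,0,0,0],[0,0,-0.46,0,0,0],[0,0,-0.5,0,0,0],[0,0,-0.5,0,0,0]]]'
python3 - <<'E'
from h import *
g=R.from_euler("xyz",[np.pi,0,np.radians(4.94)])
print(cmd([518.8,43.2,120],g))
E
```

```text
clock: 3.53
eef_pos: [501.0, -284.9, 141.1]
tcp_rot: [3.14, -0.004, -0.199]
contact_force: [1.1, 0.1, -2.2]
opening: 0.286
grasp_force: 39.4
(array([-0.2378, -1.626 ,  0.1019]), array([ 0.0007, -0.0013, -0.0908]))
```

```bash
python3 -m inch '[[[-0.01,-0.04,0,0,0,0],[-0.02,-0.14,0,0,0,0],[-0.04,-0.27,0,0,0,0],[-0.06,-0.4,0,0,0,0],[-0.08,-0.53,0,0,0,0],[-0.1,-0.66,0,0,0,0],[-0.11,-0.77,0,0,0,0],[-0.12,-0.813,0,0,0,0]]]'
python3 -m inch '[[[-0.01,-0.1,0,0,0,-0.01],[-0.03,-0.24,0.01,0,0,-0.03],[-0.06,-0.4,0.03,0,0,-0.05],[-0.08,-0.55,0.05,0,0,-0.07],[-0.1,-0.68,0.08,0,0,-0.08],[-0.11,-0.77,0.1,0,0,-0.09],[-0.118,-0.813,0.102,0,0,-0.0905],[-0.118,-0.813,0.102,0,0,-0.0905]]]'
python3 -m inch '[[[0,0,0,0,0,0],[0,0,0,0,0,0],[0,0,0,0,0,0]]]'
python3 - <<'E'
from h import *
g=R.from_euler("xyz",[np.pi,0,np.radians(4.94)])
print(cmd([518.8,43.2,45],g))
s=r.sense(); print(s["qpos"],s["contact_force"])
crop("scene",[(205,165,100,75)],8,"pics/c3.png")
E
```

```text
clock: 4.2
eef_pos: [507.2, -116.9, 136.9]
tcp_rot: [-3.141, 0.003, -0.198]
contact_force: [0.2, 0.4, -1.6]
opening: 0.295
grasp_force: 39.5
clock: 4.87
eef_pos: [516.6, 45.3, 117.0]
tcp_rot: [-3.141, 0.002, 0.086]
contact_force: [1.2, 0.0, -1.5]
opening: 0.288
grasp_force: 39.6
clock: 5.12
eef_pos: [517.4, 43.0, 118.0]
tcp_rot: [3.141, -0.0, 0.084]
contact_force: [0.2, -0.1, -1.8]
opening: 0.288
grasp_force: 39.6
(array([ 0.0071, -0.0006,  0.3651]), array([ 0.0001, -0.    , -0.0008]))
[ 8.01471529e-02  3.33940014e-01  1.95710423e+00 -3.06117515e-04
  8.50509800e-01  1.56752345e+00] [ 0.20511146 -0.13885025 -1.82561953]
```

View pics/c3.png

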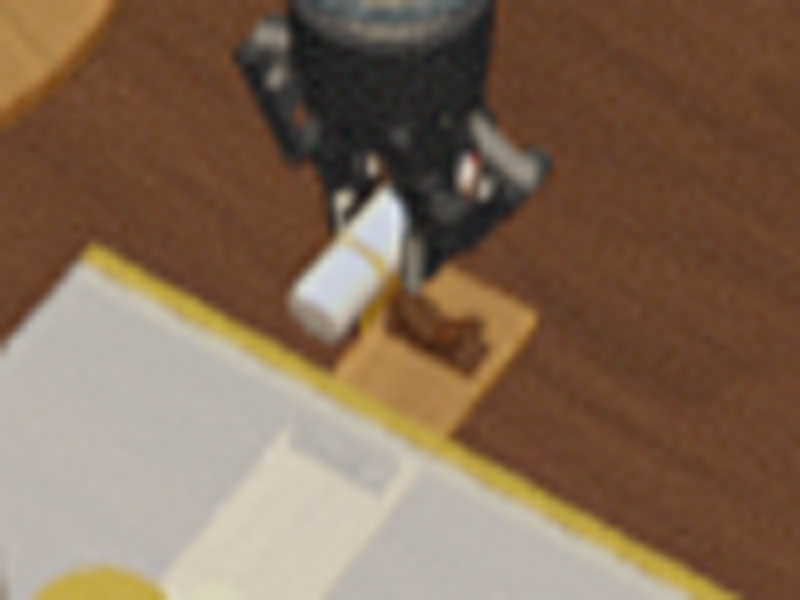

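The tube hangs level over the rests, with its far end face centred at about (316,315). I'll check that end and the near rest, at about (440,335), against my numbers.

Run:
```python
from h import *
u=np.array([.9965,.084,0]);t=np.array([.9963,.0861,0]);c=np.array([517.4,43,136.5]);s=np.array([518.3,43.2,0])
f=lambda p:((proj("scene",p)-[205,165]+.5)*8-.5).round(0).tolist()
print("end",f([c+55*u,c+56*u,c+54*u]))
n=np.array([-.0861,.9963,0])
z=np.array([0,0,1])
print("far rest top corners",f([s+a*t+b*n+41*z for a in(28,44) for b in(-23,23)]),"plate top",f([s+a*t-34*n+40*z for a in(-25,-75)]),"tray edge@shelf",f([s+60*t+30*n+12*z]))
```

```text
end [[315.0, 320.0], [313.0, 321.0], [316.0, 318.0]]
far rest top corners [[311.0, 381.0], [401.0, 432.0], [289.0, 407.0], [380.0, 459.0]] plate top [[360.0, 286.0], [424.0, 210.0]] tray edge@shelf [[372.0, 530.0]]
```

Run:
```python
from h import *
t=np.array([.9963,.0861,0]);s=np.array([518.3,43.2,0])
f=lambda p:((proj("scene",p)-[205,165]+.5)*8-.5).round(0).tolist()
n=np.array([-.0861,.9963,0]);z=np.array([0,0,1])
print("tray end corners",f([s-75*t+b*n+12*z for b in(-30,30)]))
print("near rest: top corners far side, bottom far side",f([s-28*t+b*n+h*z for h in(41,12) for b in(-23,23)]), "near side top",f([s-44*t+b*n+41*z for b in(-23,23)]))
print("far rest far side bottom",f([s+44*t+b*n+12*z for b in(-23,23)]))
print("shelf edge",f([[568.3,338.3,143],[602.3,-39.7,143]]))
```

```text
tray end corners [[430.0, 251.0], [543.0, 312.0]]
near rest: top corners far side, bottom far side [[385.0, 292.0], [474.0, 341.0], [385.0, 330.0], [472.0, 378.0]] near side top [[405.0, 267.0], [494.0, 315.0]]
far rest far side bottom [[291.0, 444.0], [380.0, 495.0]]
shelf edge [[954.0, 726.0], [96.0, 245.0]]
```

Predicted and observed positions agree to about 1 mm, so I'll lower it.

```bash
python3 -m inch '[[[0.007,0,0.05,0,0,0],[0.007,0,0.12,0,0,0],[0.007,0,0.2,0,0,0],[0.007,0,0.27,0,0,0],[0.007,0,0.32,0,0,0],[0.007,0,0.36,0,0,0],[0.007,0,0.38,0,0,0],[0.007,0,0.38,0,0,0]]]'
python3 -m inch '[[[0,0,0.015,0,0,0],[0,0,0.03,0,0,0],[0,0,0.045,0,0,0],[0,0,0.055,0,0,0],[0,0,0.06,0,0,0],[0,0,0.06,0,0,0],[0,0,0.06,0,0,0],[0,0,0.06,0,0,0]]]'
```

```text
clock: 5.83
eef_pos: [518.4, 44.0, 41.1]
tcp_rot: [3.142, 0.001, 0.085]
contact_force: [-0.0, -0.2, -0.8]
opening: 0.288
grasp_force: 39.6
clock: 6.5
eef_pos: [518.9, 44.2, 30.1]
tcp_rot: [-3.142, -0.0, 0.085]
contact_force: [-0.2, 0.5, -1.5]
opening: 0.29
grasp_force: 39.6
```

```bash
python3 -m inch '[[[0,0,0.005,0,0,0],[0,0,0.01,0,0,0],[0,0,0.015,0,0,0],[0,0,0.02,0,0,0],[0,0,0.02,0,0,0],[0,0,0.02,0,0,0],[0,0,0.02,0,0,0],[0,0,0.02,0,0,0]]]'
```

```text
clock: 7.17
eef_pos: [518.8, 44.2, 26.0]
tcp_rot: [-3.142, -0.0, 0.085]
contact_force: [0.8, -0.3, -1.3]
opening: 0.29
grasp_force: 39.6
```

```bash
python3 -m inch '[[[0,0,0.004,0,0,0],[0,0,0.008,0,0,0],[0,0,0.012,0,0,0],[0,0,0.012,0,0,0],[0,0,0.012,0,0,0],[0,0,0.012,0,0,0]]]'
```

```text
clock: 7.67
eef_pos: [519.0, 44.0, 24.1]
tcp_rot: [3.141, -0.0, 0.086]
contact_force: [-1.7, -2.1, 6.5]
opening: 0.287
grasp_force: 40.3
```

```bash
python3 -m inch '[[[0,0,0,0,0,0],[0,0,0,0,0,0],[0,0,0,0,0,0],[0,0,0,0,0,0]]]' - 20
python3 -m inch '[[[0,0,0,0,0,0],[0,0,0,0,0,0],[0,0,0,0,0,0],[0,0,0,0,0,0],[0,0,0,0,0,0],[0,0,0,0,0,0]]]' 0.1
python3 -m inch '[[[0,0,-0.02,0,0,0],[0,0,-0.06,0,0,0],[0,0,-0.12,0,0,0],[0,0,-0.2,0,0,0],[0,0,-0.3,0,0,0],[0,0,-0.4,0,0,0],[0,0,-0.5,0,0,0],[0,0,-0.5,0,0,0]]]'
python3 -m inch '[[[0.08,0.1,0,0,0,0],[0.2,0.3,0,0,0,0],[0.3,0.5,0,0,0,0],[0.4,0.7,0,0,0,0],[0.4,0.8,0,0,0,0],[0.4,0.8,0,0,0,0]]]' -1
python3 - <<'E'
from h import *
print(pose()[0])
crop("top",[(215,130,100,75)],8,"pics/c4.png")
E
```

```text
clock: 8.0
eef_pos: [519.0, 44.1, 24.1]
tcp_rot: [3.141, -0.0, 0.086]
contact_force: [-0.8, -1.8, 7.6]
opening: 0.294
grasp_force: 40.3
clock: 8.5
eef_pos: [518.7, 44.2, 23.5]
tcp_rot: [-3.142, 0.0, 0.085]
contact_force: [0.5, -0.1, -0.5]
opening: 0.551
grasp_force: 0.0
clock: 9.17
eef_pos: [521.1, 44.4, 127.8]
tcp_rot: [3.142, -0.006, 0.085]
contact_force: [1.1, -0.0, 0.6]
opening: 0.547
grasp_force: 0.0
clock: 9.67
eef_pos: [614.1, -113.4, 123.7]
tcp_rot: [3.14, -0.002, 0.082]
contact_force: [0.3, -0.1, -0.0]
opening: -0.001
grasp_force: 0.0
[ 614.10097641 -113.43209578  123.66690464]
```

View pics/c4.png

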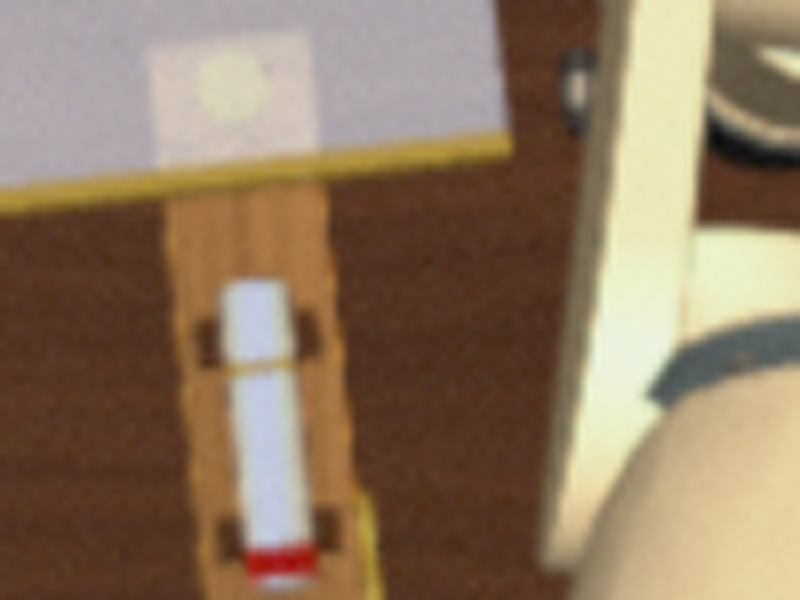

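The tube lies in both rests and is centred: its ends are at (255,282) and (281,585), and the midpoint matches the rests' midpoint to about 1 mm. Next I'll back off and tilt the tool.

```bash
cat >> h.py <<'E'
P0=np.array([647.8,54.4,0]);SA=np.radians(5.02);S=R.from_euler("z",SA)
def st(p): return S.inv().apply(np.array(p)-P0)
def wd(p): return S.apply(p)+P0
tilt=lambda d:S*R.from_euler("xyz",[np.pi,0,0])*R.from_euler("y",d,degrees=True)
E
python3 - <<'E'
from h import *
print(st(pose()[0]),cmd(wd([-200,-150,130]),tilt(0)))
E
```

```text
[ -49.47826462 -161.74188976  123.30890621] (array([-0.7529, -0.0545, -0.0337]), array([ 0.0001, -0.0001, -0.0018]))
```

```bash
python3 -m inch '[[[-0.1,0,0,0,0,0],[-0.28,0,0,0,0,0],[-0.45,-0.03,-0.03,0,0,0],[-0.6,-0.05,-0.03,0,0,0],[-0.7,-0.055,-0.034,0,0,-0.001],[-0.75,-0.055,-0.034,0,0,-0.0018],[-0.75,-0.055,-0.034,0,0,-0.0018]]]'
python3 -m inch '[[[0,0,0,0,0.04,0],[0,0,0,0,0.08,0],[0,0,0,0,0.12,0],[0,0,0,0,0.16,0],[0,0,0,0,0.2,0],[0,0,0,0,0.23,0],[0,0,0,0,0.25,0],[0,0,0,0,0.25,0]]]'
python3 - <<'E'
from h import *
s=r.sense();print(st(s["eef_pos"]),s["qpos"].round(2),cmd(wd([-185,-85,15]),tilt(45)),s["contact_force"])
E
```

```text
clock: 10.3
eef_pos: [459.5, -109.4, 130.4]
tcp_rot: [-3.141, 0.001, 0.091]
contact_force: [0.8, -0.3, -0.1]
opening: 0.001
grasp_force: 0.0
clock: 10.97
eef_pos: [464.3, -98.7, 129.6]
tcp_rot: [-3.09, -0.568, 0.094]
contact_force: [0.4, 0.0, 0.1]
opening: -0.001
grasp_force: 0.0
[-196.14844084 -136.47844264  129.60595283] [-0.45  0.14  2.39  1.2   0.35 -0.08] (array([-0.2599, -0.2301,  0.5265]), array([-0.0177,  0.0692, -0.0001])) [0.41307805 0.00887618 0.05312063]
```

```bash
python3 -m inch '[[[-0.02,0.065,0.01,-0.017,0.069,0],[-0.02,0.065,0.01,-0.017,0.069,0],[-0.02,0.065,0.01,-0.017,0.069,0],[-0.02,0.065,0.01,-0.017,0.069,0],[-0.02,0.065,0.01,-0.017,0.069,0],[-0.02,0.065,0.01,-0.017,0.069,0],[-0.02,0.065,0.01,-0.017,0.069,0],[-0.02,0.065,0.01,-0.017,0.069,0]]]'
python3 - <<'E'
from h import *
s=r.sense();print(st(s["eef_pos"]),s["qpos"].round(2),cmd(wd([-185,-85,15]),tilt(45)),s["contact_force"])
E
```

```text
clock: 11.63
eef_pos: [462.7, -111.2, 124.4]
tcp_rot: [-3.135, -0.781, 0.085]
contact_force: [1.0, -0.3, -0.3]
opening: -0.002
grasp_force: 0.0
[-198.85404137 -148.79710412  124.35729063] [-0.55  0.23  2.53  2.12  0.51 -1.09] (array([-0.3363, -0.3165,  0.4385]), array([-0.0013,  0.0015, -0.0007])) [ 0.97139806 -0.33997671 -0.25253947]
```

```bash
python3 -m inch '[[[-0.05,-0.05,0.06,0,0,0],[-0.11,-0.1,0.14,0,0,0],[-0.17,-0.15,0.22,0,0,0],[-0.23,-0.2,0.3,0,0,0],[-0.28,-0.26,0.37,0,0,0],[-0.32,-0.3,0.42,-0.001,0.001,0],[-0.336,-0.316,0.438,-0.001,0.001,0],[-0.336,-0.316,0.438,-0.001,0.001,0]]]'
python3 - <<'E'
from h import *
s=r.sense();print(st(s["eef_pos"]),s["qpos"].round(2),cmd(wd([-185,-55,15]),tilt(45)),s["contact_force"])
crop("scene",[(205,150,100,75)],8,"pics/c5.png")
E
```

```text
clock: 12.3
eef_pos: [470.7, -44.8, 14.0]
tcp_rot: [-3.136, -0.783, 0.086]
contact_force: [-0.7, 0.6, 1.0]
opening: -0.001
grasp_force: 0.0
[-185.12674801  -83.33250976   13.99754415] [-0.29  0.66  2.58  2.79  0.88 -1.62] (array([ 0.0038, -0.1417, -0.0025]), array([-0.0014,  0.0007, -0.0004])) [-0.65182486  0.57382041  0.97440074]
```

View pics/c5.png

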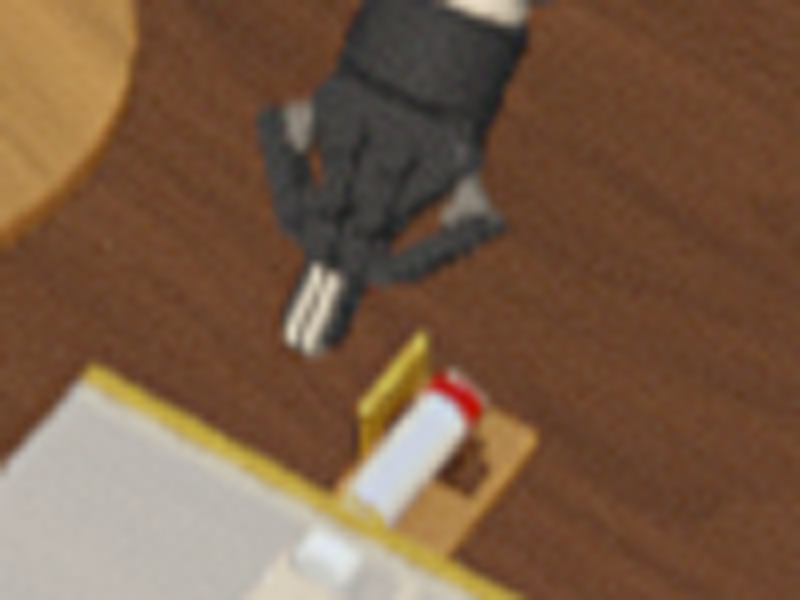

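The picture shows the tilted tool with its tip at about (305,345), a clear gap from the plate at (390,395). The tube is in its rests. I'll feel for the plate.

```bash
python3 -m inch '[[[0,-0.03,0,0,0,0],[0,-0.06,0,0,0,0],[0,-0.09,0,0,0,0],[0,-0.11,0,0,0,0],[0,-0.13,0,0,0,0],[0,-0.14,0,0,0,0],[0,-0.14,0,0,0,0],[0,-0.14,0,0,0,0]]]'
python3 -m inch '[[[0,-0.01,0,0,0,0],[0,-0.02,0,0,0,0],[0,-0.03,0,0,0,0],[0,-0.04,0,0,0,0],[0,-0.045,0,0,0,0],[0,-0.045,0,0,0,0]]]'
python3 - <<'E'
from h import *
s=r.sense();print(st(s["eef_pos"]),S.inv().apply(s["contact_force"]).round(1))
E
```

```text
clock: 13.02
eef_pos: [467.8, -18.5, 15.4]
tcp_rot: [-3.14, -0.785, 0.086]
contact_force: [-0.5, -0.1, 0.4]
opening: 0.001
grasp_force: 0.0
clock: 13.52
eef_pos: [467.0, -9.5, 15.3]
tcp_rot: [-3.14, -0.785, 0.086]
contact_force: [-0.4, -0.5, 0.7]
opening: -0.003
grasp_force: 0.0
[-185.73619439  -47.83239441   15.27264835] [-0.4 -0.5  0.7]
```

```bash
cat > arc.py <<'E'
from h import *
import sys
def tcp(th):
    L=178+8*th/90;c=np.cos(np.radians(th));s=np.sin(np.radians(th))
    return L*np.array([-c,s,0])+34*np.array([-s,-c,0])-np.array([8,14.5,0])+[0,0,15]
T=tilt(45)
def table(p0,ths):
    for t in ths: print(t,[round(v,3) for v in T.inv().apply(S.apply(tcp(t)-p0))/200])
if __name__=="__main__":
    s=r.sense();p=st(s["eef_pos"]);print(p,S.inv().apply(s["contact_force"]).round(1),s["qpos"].round(2))
    table(p,map(float,sys.argv[1:]))
E
python3 arc.py 1 3 5 8 11 14 17 20
```

```text
[-185.73619439  -47.83239441   15.27264835] [-0.4 -0.5  0.7] [-0.14  0.67  2.61  2.94  0.92 -1.61]
1.0 [np.float64(-0.004), np.float64(-0.012), np.float64(-0.002)]
3.0 [np.float64(-0.008), np.float64(-0.044), np.float64(-0.006)]
5.0 [np.float64(-0.012), np.float64(-0.075), np.float64(-0.01)]
8.0 [np.float64(-0.015), np.float64(-0.123), np.float64(-0.013)]
11.0 [np.float64(-0.017), np.float64(-0.171), np.float64(-0.015)]
14.0 [np.float64(-0.017), np.float64(-0.219), np.float64(-0.015)]
17.0 [np.float64(-0.015), np.float64(-0.267), np.float64(-0.013)]
20.0 [np.float64(-0.011), np.float64(-0.314), np.float64(-0.009)]
```

```bash
python3 -m inch '[[[-0.004,-0.012,-0.003,0,0,0],[-0.008,-0.044,-0.007,0,0,0],[-0.012,-0.075,-0.011,0,0,0],[-0.015,-0.123,-0.014,0,0,0],[-0.017,-0.171,-0.016,0,0,0],[-0.017,-0.219,-0.016,0,0,0],[-0.015,-0.267,-0.014,0,0,0],[-0.011,-0.314,-0.01,0,0,0]]]'
python3 arc.py 20 23 26 29 32 35 38 41
```

```text
clock: 14.18
eef_pos: [458.7, 52.7, 15.3]
tcp_rot: [-3.141, -0.785, 0.085]
contact_force: [1.3, -2.5, 1.2]
opening: -0.001
grasp_force: 1.2
[-188.5478216    14.81779446   15.2548458 ] [ 1.1 -2.6  1.2] [ 0.14  0.68  2.62  3.19  0.95 -1.56]
20.0 [np.float64(-0.001), np.float64(-0.001), np.float64(0.001)]
23.0 [np.float64(0.005), np.float64(-0.049), np.float64(0.006)]
26.0 [np.float64(0.012), np.float64(-0.096), np.float64(0.014)]
29.0 [np.float64(0.021), np.float64(-0.142), np.float64(0.023)]
32.0 [np.float64(0.032), np.float64(-0.188), np.float64(0.033)]
35.0 [np.float64(0.044), np.float64(-0.234), np.float64(0.046)]
38.0 [np.float64(0.058), np.float64(-0.278), np.float64(0.06)]
41.0 [np.float64(0.074), np.float64(-0.321), np.float64(0.076)]
```

```bash
python3 -m inch '[[[0.005,-0.049,0.006,0,0,0],[0.012,-0.096,0.013,0,0,0],[0.021,-0.142,0.022,0,0,0],[0.032,-0.188,0.033,0,0,0],[0.044,-0.234,0.045,0,0,0],[0.058,-0.278,0.059,0,0,0],[0.074,-0.321,0.075,0,0,0]]]'
python3 arc.py 43 46 49 52 55 58 61 63
```

```text
clock: 14.77
eef_pos: [473.5, 118.4, 15.0]
tcp_rot: [-3.141, -0.784, 0.085]
contact_force: [-0.8, -3.0, 0.8]
opening: -0.001
grasp_force: 1.6
[-167.98824163   78.98139751   14.95823239] [-1.1 -2.9  0.8] [ 0.39  0.65  2.56  3.43  0.85 -1.54]
43.0 [np.float64(0.014), np.float64(-0.028), np.float64(0.013)]
46.0 [np.float64(0.032), np.float64(-0.069), np.float64(0.032)]
49.0 [np.float64(0.052), np.float64(-0.109), np.float64(0.052)]
52.0 [np.float64(0.074), np.float64(-0.147), np.float64(0.073)]
55.0 [np.float64(0.096), np.float64(-0.184), np.float64(0.096)]
58.0 [np.float64(0.121), np.float64(-0.219), np.float64(0.12)]
61.0 [np.float64(0.146), np.float64(-0.252), np.float64(0.146)]
63.0 [np.float64(0.164), np.float64(-0.273), np.float64(0.164)]
```

```bash
python3 -m inch '[[[0.014,-0.028,0.014,0,0,0],[0.032,-0.069,0.032,0,0,0],[0.052,-0.109,0.052,0,0,0],[0.074,-0.147,0.074,0,0,0],[0.096,-0.184,0.096,0,0,0],[0.121,-0.219,0.121,0,0,0],[0.146,-0.252,0.146,0,0,0],[0.164,-0.273,0.164,0,0,0]]]'
python3 arc.py 65 67 69 71 73 75 77 79 81 83 84
python3 - <<'E'
from h import *
crop("top",[(180,115,100,75)],8,"pics/c6.png")
E
```

```text
clock: 15.43
eef_pos: [516.6, 178.0, 15.2]
tcp_rot: [-3.14, -0.785, 0.086]
contact_force: [-2.1, 0.6, -0.9]
opening: -0.004
grasp_force: 1.1
[-119.89814901  134.56060502   15.22082865] [-2.   0.8 -0.9] [ 0.51  0.62  2.43  3.61  0.71 -1.62]
65.0 [np.float64(0.011), np.float64(-0.016), np.float64(0.013)]
67.0 [np.float64(0.03), np.float64(-0.035), np.float64(0.032)]
69.0 [np.float64(0.049), np.float64(-0.053), np.float64(0.051)]
71.0 [np.float64(0.069), np.float64(-0.071), np.float64(0.071)]
73.0 [np.float64(0.089), np.float64(-0.087), np.float64(0.091)]
75.0 [np.float64(0.11), np.float64(-0.103), np.float64(0.111)]
77.0 [np.float64(0.131), np.float64(-0.117), np.float64(0.132)]
79.0 [np.float64(0.152), np.float64(-0.13), np.float64(0.154)]
81.0 [np.float64(0.174), np.float64(-0.143), np.float64(0.175)]
83.0 [np.float64(0.196), np.float64(-0.154), np.float64(0.197)]
84.0 [np.float64(0.207), np.float64(-0.159), np.float64(0.208)]
```

View pics/c6.png

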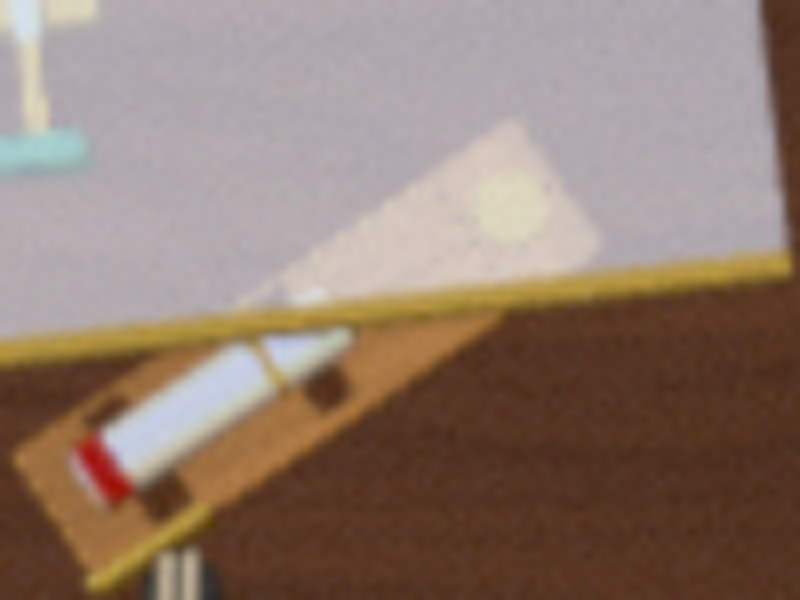

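The tray is about two-thirds of the way round. The tip is on the plate at about (180,555), the tube is in its rests, and the green pad is ahead at (40,150). I'll continue slower.

```bash
python3 -m inch '[[[0.012,-0.016,0.012,0,0,0],[0.031,-0.035,0.031,0,0,0],[0.05,-0.053,0.05,0,0,0],[0.07,-0.071,0.07,0,0,0],[0.09,-0.087,0.09,0,0,0],[0.11,-0.103,0.11,0,0,0],[0.131,-0.117,0.131,0,0,0],[0.15,-0.13,0.15,0,0,0]]]'
python3 arc.py 80 81 82 83 84 85 86 87 88 89 90
```

```text
clock: 16.15
eef_pos: [555.8, 206.6, 15.1]
tcp_rot: [-3.141, -0.784, 0.086]
contact_force: [-4.7, 1.0, 1.5]
opening: 0.002
grasp_force: 2.1
[-78.31501714 159.63239618  15.08774179] [-4.6  1.4  1.5] [ 0.53  0.63  2.33  3.68  0.62 -1.7 ]
80.0 [np.float64(0.016), np.float64(-0.011), np.float64(0.017)]
81.0 [np.float64(0.027), np.float64(-0.017), np.float64(0.028)]
82.0 [np.float64(0.038), np.float64(-0.023), np.float64(0.039)]
83.0 [np.float64(0.049), np.float64(-0.029), np.float64(0.05)]
84.0 [np.float64(0.06), np.float64(-0.034), np.float64(0.061)]
85.0 [np.float64(0.071), np.float64(-0.039), np.float64(0.072)]
86.0 [np.float64(0.083), np.float64(-0.043), np.float64(0.083)]
87.0 [np.float64(0.094), np.float64(-0.048), np.float64(0.095)]
88.0 [np.float64(0.105), np.float64(-0.052), np.float64(0.106)]
89.0 [np.float64(0.117), np.float64(-0.056), np.float64(0.117)]
90.0 [np.float64(0.128), np.float64(-0.059), np.float64(0.129)]
```

```bash
python3 -m inch '[[[0.008,-0.005,0.008,0,0,0],[0.016,-0.011,0.016,0,0,0],[0.025,-0.016,0.025,0,0,0],[0.034,-0.021,0.034,0,0,0],[0.043,-0.025,0.043,0,0,0],[0.052,-0.03,0.052,0,0,0],[0.056,-0.032,0.056,0,0,0],[0.06,-0.034,0.06,0,0,0]]]'
python3 -m inch '[[[0.004,-0.002,0.004,0,0,0],[0.008,-0.004,0.008,0,0,0],[0.011,-0.005,0.011,0,0,0],[0.015,-0.006,0.015,0,0,0],[0.019,-0.008,0.019,0,0,0],[0.023,-0.009,0.023,0,0,0]]]'
python3 arc.py 85 86 87 88 89 90
```

```text
clock: 16.82
eef_pos: [572.1, 214.6, 15.1]
tcp_rot: [-3.14, -0.785, 0.086]
contact_force: [-4.7, 0.2, 2.6]
opening: -0.002
grasp_force: 2.1
clock: 17.32
eef_pos: [578.3, 217.0, 15.1]
tcp_rot: [-3.14, -0.785, 0.086]
contact_force: [-3.8, 1.1, 1.9]
opening: 0.001
grasp_force: 2.1
[-54.97177062 168.09564248  15.14625692] [-3.6  1.4  1.9] [ 0.52  0.63  2.28  3.71  0.59 -1.74]
85.0 [np.float64(-0.011), np.float64(0.004), np.float64(-0.01)]
86.0 [np.float64(-0.0), np.float64(-0.001), np.float64(0.001)]
87.0 [np.float64(0.011), np.float64(-0.006), np.float64(0.012)]
88.0 [np.float64(0.022), np.float64(-0.01), np.float64(0.024)]
89.0 [np.float64(0.034), np.float64(-0.013), np.float64(0.035)]
90.0 [np.float64(0.045), np.float64(-0.017), np.float64(0.046)]
```

```bash
for i in 1; do python3 -m inch '[[[0.002,-0.001,0.002,0,0,0],[0.004,-0.002,0.004,0,0,0],[0.006,-0.003,0.006,0,0,0],[0.008,-0.004,0.008,0,0,0],[0.008,-0.004,0.008,0,0,0],[0.008,-0.004,0.008,0,0,0]]]'; done
python3 arc.py
python3 -m inch '[[[0.002,-0.001,0.002,0,0,0],[0.004,-0.002,0.004,0,0,0],[0.006,-0.003,0.006,0,0,0],[0.008,-0.003,0.008,0,0,0],[0.008,-0.003,0.008,0,0,0],[0.008,-0.003,0.008,0,0,0]]]'; python3 arc.py
python3 -m inch '[[[0.002,-0.001,0.002,0,0,0],[0.004,-0.001,0.004,0,0,0],[0.006,-0.002,0.006,0,0,0],[0.008,-0.003,0.008,0,0,0],[0.008,-0.003,0.008,0,0,0],[0.008,-0.003,0.008,0,0,0]]]'; python3 arc.py
```

```text
clock: 17.82
eef_pos: [580.6, 218.0, 15.2]
tcp_rot: [-3.14, -0.785, 0.086]
contact_force: [-2.3, 1.2, 1.5]
opening: 0.0
grasp_force: 1.5
[-52.67241684 168.81303361  15.17438234] [-2.2  1.4  1.5] [ 0.52  0.63  2.28  3.71  0.58 -1.75]
clock: 18.32
eef_pos: [582.8, 218.8, 15.2]
tcp_rot: [-3.14, -0.785, 0.086]
contact_force: [-3.7, 1.4, 2.0]
opening: 0.004
grasp_force: 1.6
[-50.40106907 169.46096253  15.16559792] [-3.6  1.7  2. ] [ 0.52  0.63  2.27  3.72  0.58 -1.75]
clock: 18.82
eef_pos: [585.0, 219.5, 15.2]
tcp_rot: [-3.14, -0.785, 0.086]
contact_force: [-3.8, 1.0, 1.6]
opening: -0.002
grasp_force: 1.6
[-48.15573419 170.00497524  15.16720325] [-3.7  1.3  1.6] [ 0.52  0.63  2.27  3.72  0.57 -1.75]
```

```bash
python3 -m inch '[[[0.003,-0.001,0.003,0,0,0],[0.006,-0.002,0.006,0,0,0],[0.008,-0.002,0.008,0,0,0],[0.008,-0.002,0.008,0,0,0],[0.008,-0.002,0.008,0,0,0],[0.008,-0.002,0.008,0,0,0]]]'; python3 arc.py
python3 -m inch '[[[0.003,-0.001,0.003,0,0,0],[0.006,-0.001,0.006,0,0,0],[0.008,-0.001,0.008,0,0,0],[0.008,-0.001,0.008,0,0,0],[0.008,-0.001,0.008,0,0,0],[0.008,-0.001,0.008,0,0,0]]]'; python3 arc.py
python3 -m inch '[[[0.003,-0.001,0.003,0,0,0],[0.006,-0.001,0.006,0,0,0],[0.008,-0.001,0.008,0,0,0],[0.008,-0.001,0.008,0,0,0],[0.008,-0.001,0.008,0,0,0],[0.008,-0.001,0.008,0,0,0]]]'; python3 arc.py
```

```text
clock: 19.32
eef_pos: [587.2, 220.2, 15.2]
tcp_rot: [-3.14, -0.785, 0.086]
contact_force: [-2.9, 1.9, 0.6]
opening: 0.002
grasp_force: 1.2
[-45.83344991 170.46965637  15.1777716 ] [-2.8  2.2  0.6] [ 0.52  0.63  2.26  3.72  0.57 -1.76]
clock: 19.82
eef_pos: [589.4, 220.5, 15.2]
tcp_rot: [-3.14, -0.785, 0.086]
contact_force: [-3.3, 2.3, -0.5]
opening: -0.003
grasp_force: 1.3
[-43.66632531 170.61162482  15.15293341] [-3.1  2.6 -0.5] [ 0.52  0.64  2.26  3.72  0.57 -1.76]
clock: 20.32
eef_pos: [591.6, 220.8, 15.1]
tcp_rot: [-3.14, -0.785, 0.086]
contact_force: [-2.1, 1.4, -0.5]
opening: 0.0
grasp_force: 1.0
[-41.42214861 170.6607624   15.11627479] [-2.   1.6 -0.5] [ 0.51  0.64  2.26  3.72  0.56 -1.76]
```

```bash
python3 -m inch '[[[0.003,0,0.003,0,0,0],[0.006,0,0.006,0,0,0],[0.008,0,0.008,0,0,0],[0.008,0,0.008,0,0,0],[0.008,0,0.008,0,0,0],[0.008,0,0.008,0,0,0]]]'; python3 arc.py
python3 -m inch '[[[0.003,0,0.003,0,0,0],[0.006,0,0.006,0,0,0],[0.008,0,0.008,0,0,0],[0.008,0,0.008,0,0,0],[0.008,0,0.008,0,0,0],[0.008,0,0.008,0,0,0]]]'; python3 arc.py
python3 -m inch '[[[0.003,0,0.003,0,0,0],[0.006,0,0.006,0,0,0],[0.008,0,0.008,0,0,0],[0.008,0,0.008,0,0,0],[0.008,0,0.008,0,0,0],[0.008,0,0.008,0,0,0]]]'; python3 arc.py
```

```text
clock: 20.82
eef_pos: [593.9, 221.0, 15.1]
tcp_rot: [-3.14, -0.785, 0.085]
contact_force: [-2.1, 0.9, -0.4]
opening: 0.001
grasp_force: 0.9
[-39.15266166 170.6614969   15.11797907] [-2.1  1.1 -0.4] [ 0.51  0.64  2.25  3.72  0.56 -1.77]
clock: 21.32
eef_pos: [595.4, 221.3, 15.0]
tcp_rot: [-3.141, -0.784, 0.087]
contact_force: [-7.5, 2.4, 3.4]
opening: 0.002
grasp_force: 3.7
[-37.59647615 170.83995548  15.00514542] [-7.2  3.   3.4] [ 0.51  0.64  2.25  3.72  0.56 -1.77]
clock: 21.82
eef_pos: [597.0, 221.5, 14.9]
tcp_rot: [-3.141, -0.783, 0.088]
contact_force: [-12.7, 3.1, 6.9]
opening: -0.001
grasp_force: 6.2
[-36.00916969 170.94934028  14.88151266] [-12.4   4.2   6.9] [ 0.51  0.64  2.24  3.72  0.55 -1.77]
```

```bash
python3 -m inch '[[[0.001,0,-0.001,0,0,0],[0.0014,0,-0.0014,0,0,0],[0.0014,0,-0.0014,0,0,0],[0.0014,0,-0.0014,0,0,0]]]'; python3 arc.py; python3 -m inch '[[[0,0,0,0,0,0],[0,0,0,0,0,0]]]'; python3 arc.py
```

```text
clock: 22.15
eef_pos: [596.9, 221.5, 15.0]
tcp_rot: [-3.141, -0.782, 0.088]
contact_force: [-9.2, 3.6, 4.1]
opening: -0.005
grasp_force: 5.0
[-36.04268356 170.93358117  14.96278583] [-8.9  4.4  4.1] [ 0.51  0.64  2.24  3.72  0.55 -1.77]
clock: 22.32
eef_pos: [597.0, 221.5, 15.0]
tcp_rot: [-3.141, -0.782, 0.088]
contact_force: [-11.0, 4.3, 3.9]
opening: -0.002
grasp_force: 5.0
[-36.01495075 170.94439645  14.98811991] [-10.6   5.2   3.9] [ 0.51  0.64  2.24  3.72  0.55 -1.77]
```

```bash
python3 -m inch '[[[0.002,0,0.0005,0,0,0],[0.004,0,0.002,0,0,0],[0.0067,0,0.0039,0,0,0],[0.0067,0,0.0039,0,0,0],[0.0067,0,0.0039,0,0,0],[0.0067,0,0.0039,0,0,0]]]'; python3 arc.py; python3 -m inch '[[[0,0,0,0,0,0],[0,0,0,0,0,0]]]'; python3 arc.py
```

```text
clock: 22.82
eef_pos: [597.8, 221.5, 14.9]
tcp_rot: [-3.141, -0.781, 0.088]
contact_force: [-11.6, 3.4, 3.5]
opening: 0.002
grasp_force: 6.0
[-35.1687205  170.85951224  14.94346269] [-11.2   4.4   3.5] [ 0.51  0.64  2.24  3.72  0.55 -1.77]
clock: 22.98
eef_pos: [597.8, 221.5, 15.0]
tcp_rot: [-3.141, -0.781, 0.088]
contact_force: [-12.7, 3.1, 4.1]
opening: 0.001
grasp_force: 6.0
[-35.18591745 170.84480895  14.95579218] [-12.4   4.2   4.1] [ 0.51  0.64  2.24  3.72  0.55 -1.77]
```

```bash
python3 -m inch '[[[0.002,0,0.001,0,0,0],[0.004,0,0.002,0,0,0],[0.0045,0,0.0025,0,0,0],[0.0045,0,0.0025,0,0,0],[0.0045,0,0.0025,0,0,0],[0.0045,0,0.0025,0,0,0],[0.0045,0,0.0025,0,0,0],[0.0045,0,0.0025,0,0,0]]]'; python3 arc.py; python3 -m inch '[[[0,0,0,0,0,0],[0,0,0,0,0,0]]]'; python3 arc.py
```

```text
clock: 23.65
eef_pos: [598.2, 221.5, 14.9]
tcp_rot: [3.141, -0.78, 0.089]
contact_force: [-15.7, 3.6, 5.4]
opening: 0.002
grasp_force: 7.5
[-34.81896307 170.83013441  14.93304258] [-15.4   5.    5.4] [ 0.51  0.64  2.24  3.72  0.55 -1.78]
clock: 23.82
eef_pos: [598.2, 221.6, 14.9]
tcp_rot: [3.142, -0.78, 0.089]
contact_force: [-15.5, 4.8, 5.6]
opening: -0.001
grasp_force: 7.5
[-34.80425196 170.8783805   14.93115929] [-15.    6.1   5.6] [ 0.51  0.64  2.24  3.72  0.55 -1.78]
```

```bash
python3 -m inch '[[[-0.002,0,-0.002,0,0,0],[-0.004,0,-0.004,0,0,0],[-0.006,0,-0.006,0,0,0],[-0.008,0,-0.008,0,0,0],[-0.01,0,-0.01,0,0,0],[-0.012,0,-0.012,0,0,0],[-0.014,0,-0.014,0,0,0],[-0.016,0,-0.016,0,0,0]]]'; python3 arc.py; python3 -m inch '[[[-0.002,0,-0.002,0,0,0],[-0.005,0,-0.005,0,0,0],[-0.008,0,-0.008,0,0,0],[-0.011,0,-0.011,0,0,0],[-0.015,0,-0.015,0,0,0],[-0.02,0,-0.02,0,0,0],[-0.03,0,-0.03,0,0,0],[-0.04,0,-0.04,0,0,0]]]'; python3 arc.py
```

```text
clock: 24.48
eef_pos: [596.4, 221.1, 16.2]
tcp_rot: [-3.14, -0.785, 0.085]
contact_force: [-0.5, 0.4, -1.1]
opening: 0.001
grasp_force: 0.8
[-36.65102381 170.52709829  16.21841697] [-0.5  0.5 -1.1] [ 0.51  0.63  2.25  3.72  0.56 -1.77]
clock: 25.15
eef_pos: [584.8, 220.3, 16.3]
tcp_rot: [-3.14, -0.785, 0.086]
contact_force: [-0.3, -0.0, 0.1]
opening: -0.002
grasp_force: 0.0
[-48.2185067  170.76574294  16.30289026] [-0.3  0.   0.1] [ 0.52  0.63  2.27  3.72  0.57 -1.76]
```

```bash
python3 -m inch '[[[-0.04,0,-0.04,0,0,0],[-0.1,0,-0.1,0,0,0],[-0.18,0,-0.18,0,0,0],[-0.26,0,-0.26,0,0,0],[-0.34,0,-0.34,0,0,0],[-0.4,0,-0.4,0,0,0],[-0.4,0,-0.4,0,0,0],[-0.4,0,-0.4,0,0,0]]]'
python3 - <<'E'
from h import *
print(st(pose()[0]),r.sense()["contact_force"])
crop("top",[(170,95,100,75)],8,"pics/c7.png")
E
```

```text
clock: 25.82
eef_pos: [471.3, 210.6, 16.1]
tcp_rot: [-3.142, -0.784, 0.088]
contact_force: [0.5, 0.6, -0.2]
opening: 0.002
grasp_force: 0.0
[-162.19192248  171.06998624   16.13875685] [ 0.49755106  0.60116395 -0.21931371]
```

View pics/c7.png

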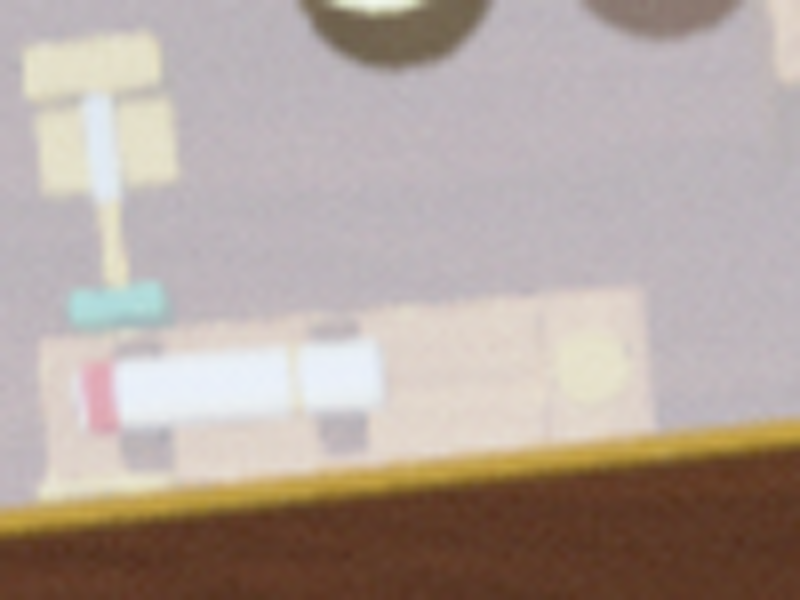

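The tray rests against the green pad, which it meets at (118,325), and the tube lies in both rests from (80,395) to (380,370). I'll use the pad's shift between the two crops to estimate how far it was compressed.

Run:
```python
from h import *
def prof(fn,ox,oy):
    f=cv2.imread(fn).astype(float); x0,x1=(181-ox)*8,(188-ox)*8
    return f[(125-oy)*8:(140-oy)*8,x0:x1]
a=prof("pics/c6.png",180,115);b=prof("pics/c7.png",170,95)
for im in(a,b):
    g=(im[...,1]-im[...,2]).mean(1); g=np.clip(g-8,0,None); y=np.arange(len(g))/8+125
    h=g.max()/2;i=np.where(g>h)[0]; print("centroid",(g*y).sum()/g.sum(),"edges",y[i[0]],y[i[-1]],g.max())
p=lambda x:wd([x,170,20]); q=proj("top",[p(20),p(30)]);print("px per mm",(q[1]-q[0])/10)
```

```text
centroid 133.9011959734023 edges 132.0 135.625 32.80357142857143
centroid 133.24133862307193 edges 131.375 135.25 34.982142857142854
px per mm [-0.03112786 -0.33427237]
```

The pad is compressed about 2 mm at rest, which puts the peak push at only about 6 N on the pad. I'll press once more, a little deeper.

```bash
python3 -m inch '[[[-0,0,0,0,0,0]]]' >/dev/null
python3 - <<'E'
from h import *
print(cmd(wd([-42,170.5,15]),tilt(45)))
E
```

```text
(array([0.4118, 0.0036, 0.4239]), array([-0.0001, -0.0002, -0.0006]))
```

```bash
python3 -m inch '[[[0.05,0,0.05,0,0,0],[0.13,0,0.13,0,0,0],[0.21,0.002,0.21,0,0,0],[0.29,0.003,0.29,0,0,0],[0.35,0.003,0.355,0,0,0],[0.39,0.003,0.395,0,0,0],[0.41,0.003,0.418,0,0,0],[0.412,0.003,0.422,0,0,0]]]'; python3 arc.py
python3 -m inch '[[[0.004,0,0.004,0,0,0],[0.008,0,0.008,0,0,0],[0.012,0,0.012,0,0,0],[0.016,0,0.016,0,0,0],[0.019,0,0.019,0,0,0],[0.019,0,0.019,0,0,0]]]'; python3 arc.py
```

```text
clock: 26.62
eef_pos: [591.1, 220.0, 15.1]
tcp_rot: [-3.14, -0.786, 0.084]
contact_force: [-0.0, -0.0, -0.2]
opening: -0.004
grasp_force: 0.0
[-42.00975594 169.88756863  15.09379901] [-0.  -0.  -0.2] [ 0.51  0.64  2.26  3.72  0.57 -1.76]
clock: 27.12
eef_pos: [595.1, 220.8, 14.8]
tcp_rot: [-3.14, -0.785, 0.086]
contact_force: [-0.4, 0.9, 0.6]
opening: 0.001
grasp_force: 0.0
[-37.90356871 170.32922497  14.8184771 ] [-0.3  1.   0.6] [ 0.51  0.64  2.25  3.72  0.56 -1.77]
```

```bash
python3 -m inch '[[[0.003,0,0.002,0,0,0],[0.006,0,0.004,0,0,0],[0.0085,0,0.0057,0,0,0],[0.0085,0,0.0057,0,0,0],[0.0085,0,0.0057,0,0,0],[0.0085,0,0.0057,0,0,0]]]'; python3 arc.py
python3 -m inch '[[[0.002,0,0.001,0,0,0],[0.005,0,0.003,0,0,0],[0.007,0,0.004,0,0,0],[0.007,0,0.004,0,0,0],[0.007,0,0.004,0,0,0],[0.007,0,0.004,0,0,0]]]'; python3 arc.py
```

```text
clock: 27.62
eef_pos: [596.1, 220.7, 14.8]
tcp_rot: [-3.141, -0.783, 0.087]
contact_force: [-7.5, 0.4, 4.0]
opening: 0.006
grasp_force: 3.3
[-36.9143409  170.16726353  14.80326346] [-7.4  1.   4. ] [ 0.51  0.64  2.25  3.72  0.56 -1.77]
clock: 28.12
eef_pos: [596.7, 220.7, 14.8]
tcp_rot: [-3.141, -0.781, 0.088]
contact_force: [-11.3, 0.9, 5.3]
opening: -0.002
grasp_force: 5.4
[-36.32648141 170.17698666  14.75295322] [-11.2   1.9   5.3] [ 0.51  0.64  2.24  3.72  0.55 -1.77]
```

```bash
python3 -m inch '[[[0.001,0,-0.001,0,0,0],[0.0028,0,-0.0028,0,0,0],[0.0028,0,-0.0028,0,0,0],[0.0028,0,-0.0028,0,0,0]]]'; python3 arc.py
python3 -m inch '[[[0.002,0,-0.001,0,0,0],[0.005,0,0.001,0,0,0],[0.0077,0,0.0021,0,0,0],[0.0077,0,0.0021,0,0,0],[0.0077,0,0.0021,0,0,0],[0.0077,0,0.0021,0,0,0]]]'; python3 arc.py
```

```text
clock: 28.45
eef_pos: [596.7, 220.7, 15.1]
tcp_rot: [-3.141, -0.78, 0.088]
contact_force: [-6.8, 2.8, -0.9]
opening: -0.001
grasp_force: 3.3
[-36.33130577 170.17222381  15.08914892] [-6.6  3.4 -0.9] [ 0.51  0.64  2.24  3.72  0.55 -1.77]
clock: 28.95
eef_pos: [597.5, 220.8, 15.4]
tcp_rot: [3.142, -0.779, 0.088]
contact_force: [-7.7, 1.9, -1.0]
opening: -0.001
grasp_force: 4.2
[-35.54833622 170.19814051  15.39459761] [-7.5  2.5 -1. ] [ 0.51  0.63  2.24  3.72  0.55 -1.78]
```

```bash
python3 -m inch '[[[0.002,0,0.0005,0,0,0],[0.005,0,0.002,0,0,0],[0.0077,0,0.0025,0,0,0],[0.0077,0,0.0025,0,0,0],[0.0077,0,0.0025,0,0,0],[0.0077,0,0.0025,0,0,0]]]'; python3 arc.py
python3 -m inch '[[[0.002,0,0.0005,0,0,0],[0.005,0,0.002,0,0,0],[0.0077,0,0.0025,0,0,0],[0.0077,0,0.0025,0,0,0],[0.0077,0,0.0025,0,0,0],[0.0077,0,0.0025,0,0,0]]]'; python3 arc.py
```

```text
clock: 29.45
eef_pos: [598.4, 221.0, 15.8]
tcp_rot: [3.141, -0.778, 0.089]
contact_force: [-11.3, 3.4, 0.3]
opening: 0.002
grasp_force: 5.3
[-34.64202436 170.31900538  15.82467378] [-10.9   4.4   0.3] [ 0.5   0.63  2.24  3.72  0.54 -1.78]
clock: 29.95
eef_pos: [599.3, 221.3, 16.3]
tcp_rot: [3.141, -0.777, 0.09]
contact_force: [-13.0, 4.1, 0.3]
opening: -0.002
grasp_force: 6.3
[-33.69262436 170.48042841  16.25746102] [-12.6   5.3   0.3] [ 0.5   0.63  2.24  3.73  0.54 -1.78]
```

The pad is now compressed about 5.4 mm, or roughly 8 N, with 12.6 N at the tool including drag. I'll withdraw slowly.

```bash
python3 -m inch '[[[-0.002,0,-0.002,0,0,0],[-0.004,0,-0.004,0,0,0],[-0.006,0,-0.006,0,0,0],[-0.008,0,-0.008,0,0,0],[-0.01,0,-0.01,0,0,0],[-0.012,0,-0.012,0,0,0],[-0.014,0,-0.014,0,0,0],[-0.016,0,-0.016,0,0,0]]]'; python3 -m inch '[[[-0.002,0,-0.002,0,0,0],[-0.005,0,-0.005,0,0,0],[-0.008,0,-0.008,0,0,0],[-0.012,0,-0.012,0,0,0],[-0.018,0,-0.018,0,0,0],[-0.025,0,-0.025,0,0,0],[-0.035,0,-0.035,0,0,0],[-0.05,0,-0.05,0,0,0]]]'
python3 -m inch '[[[-0.04,0,-0.04,0,0,0],[-0.1,0,-0.1,0,0,0],[-0.18,0,-0.18,0,0,0],[-0.26,0,-0.26,0,0,0],[-0.34,0,-0.34,0,0,0],[-0.4,0,-0.4,0,0,0],[-0.4,0,-0.4,0,0,0],[-0.4,0,-0.4,0,0,0]]]'
python3 -m inch '[[[0,0,0,0,0,0],[0,0,0,0,0,0],[0,0,0,0,0,0],[0,0,0,0,0,0],[0,0,0,0,0,0],[0,0,0,0,0,0]]]'
python3 - <<'E'
from h import *
f=r.grab_frame("top"); cv2.imwrite("pics/c8.png",cv2.resize(f[60:240,100:460,::-1],None,fx=2.2,fy=2.2,interpolation=cv2.INTER_CUBIC))
E
```

```text
clock: 30.62
eef_pos: [597.4, 220.7, 17.9]
tcp_rot: [-3.141, -0.782, 0.087]
contact_force: [-3.1, 0.5, -2.8]
opening: 0.003
grasp_force: 1.7
clock: 31.28
eef_pos: [584.7, 219.8, 19.1]
tcp_rot: [-3.14, -0.786, 0.085]
contact_force: [-0.4, -0.2, -0.7]
opening: 0.001
grasp_force: 0.0
clock: 31.95
eef_pos: [470.7, 210.0, 18.7]
tcp_rot: [-3.141, -0.784, 0.088]
contact_force: [-0.1, -0.6, 0.8]
opening: -0.002
grasp_force: 0.0
clock: 32.45
eef_pos: [472.0, 209.8, 18.8]
tcp_rot: [-3.14, -0.785, 0.085]
contact_force: [0.7, -0.2, -0.2]
opening: 0.001
grasp_force: 0.0
```

View pics/c8.png

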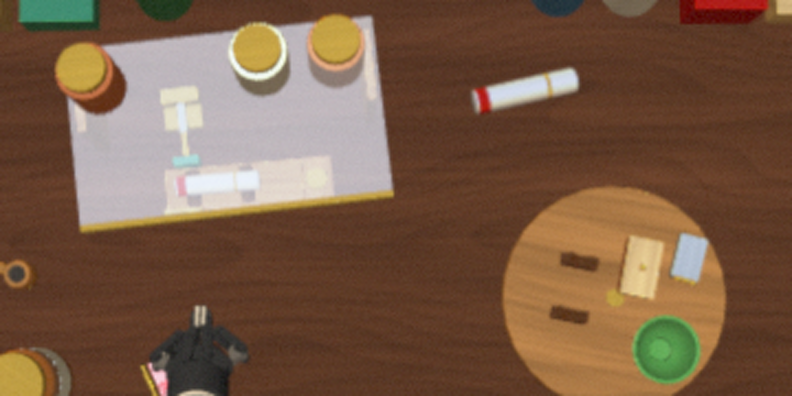

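The tray rests on the pad, the tube is in its rests at (220,182), and the other goods haven't moved. The gripper is hovering low near the pink look-alike at (150,375), so I'll raise it straight up and check.

```bash
python3 -m inch '[[[0.03,0,-0.03,0,0,0],[0.08,0,-0.08,0,0,0],[0.14,0,-0.14,0,0,0],[0.21,0,-0.21,0,0,0],[0.28,0,-0.28,0,0,0],[0.33,0,-0.33,0,0,0],[0.35,0,-0.35,0,0,0],[0.35,0,-0.35,0,0,0]]]'
python3 - <<'E'
from h import *
a=cv2.imread("pics/scene0.png");f=cv2.resize(r.grab_frame("scene")[:,:,::-1],(800,600),interpolation=cv2.INTER_CUBIC)
cv2.imwrite("pics/c9.png",np.hstack([a[230:480,320:640],f[230:480,320:640]]))
E
```

```text
clock: 33.17
eef_pos: [472.4, 210.2, 119.6]
tcp_rot: [-3.138, -0.788, 0.084]
contact_force: [-0.6, -0.3, 0.0]
opening: 0.0
grasp_force: 0.0
```

View pics/c9.png

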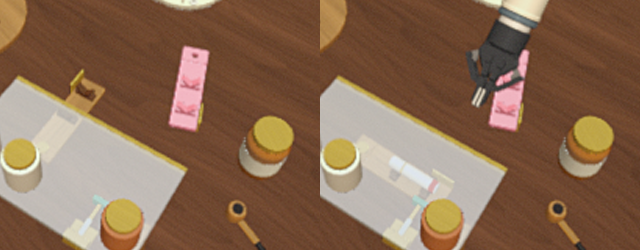

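The before and after views match: the pink tray (190,90 → 510,90), the jar and the pipe haven't moved. The tube sits in the tray against the pad, and the tool is clear, so I'm handing in.

```bash
python3 -m inch '[[[0,0,0,0,0,0],[0,0,0,0,0,0],[0,0,0,0,0,0]]]' | head -1; python3 -c "from rig import r; print(r.sign_off())"
```

```text
clock: 33.47
the job is handed in; nothing more can be done
None
```

The job is handed in: the tube is seated centred in the tray, and the tray was swung home and rests against the pad. I pressed twice, to about 6.5 N and then about 8 N on the pad (estimated); the highest wrist-force reading along the push was about 15 N. The tool is clear and nothing else appears to have moved.

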